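# Empty the budgie's litter tray and hook it back on the cage

## Task

Two wooden toy beads have fallen into the budgie's litter tray: pick the tray up and tip both beads out over its open edge into the blue nest bowl. Then put the tray back on the cage: with the fin end raised, put the open edge into the groove under the lip of the cage base, and swing the fin end down until the tray lies flat and fully home behind the front sill. Leave the bowl standing where it is and do not disturb the other things on the table.

Things in the scene. Friction and masses are not known exactly. Their poses are not given: they have to be found in the camera images.
- tray: White plastic litter tray, loose, 160 g: floor 170 (x) by 100 (y) by 4 mm. Origin: centre of its underside, z up. Lips 4 mm thick, up to z=24 mm, on three sides: at x=-85 (fin end) and along both sides from x=-85 to +50 mm. The +x end is open: the last 35 mm of floor is a bare tongue. Starts level on the table, +x pointing away from the robot within 0.5 rad.
- tray_fin (a point): Point in the tray's upright grip fin, on its centre line, at tray x=-61 mm, 50 mm above the tray's underside; axes as the tray's. The fin is 40 mm long (tray x=-81 to -41 mm), 12 mm thick in y, and its top is 68 mm above the underside; pinch it across y from above.
- tray_edge (a point): Middle of the tray's open edge at the underside (tray x=+85 mm, y=0, z=0); axes as the tray's. This edge goes into the cage's groove.
- bead_a: Eight-sided wooden toy bead, 24 mm over the flats, 28 mm long, 14 g, lying across the tray (its length is y). Origin at its centre. Stays put on a level tray; rolls or slides off over the open edge when that is tilted down by more than about 0.4 rad (0.8 rad to be sure).
- bead_b: A second bead just like bead_a, nearer the open edge.
- nest_bowl: Pale blue ceramic nest bowl, loose, 500 g, standing on the table: rim radius 78 mm, 55 mm high, wall 5 mm. Origin at the centre of its underside, z up.
- cage: Fixed wire cage on a grey plastic base with an apron in front. Origin on the table below the middle of the seated tray; +x points into the cage. Apron floor 12 mm above the table, 130 mm wide in y. Cage base 45 mm high, 300 mm wide, from x=+87 to +302 mm; bars from x=+100 mm, 290 mm high; handle to 318 mm.
- seat (a point): Where the tray's origin must end: on the apron floor, 12 mm above the cage's origin, same axes as the cage (tray x along seat x, open edge in the groove).
- groove (a point): Middle of the groove's mouth on the apron floor (seat x=+72 mm, z=0), axes as the seat's. The lip over it: front edge at x=0, underside 12 mm above the apron floor, 10 mm thick, 130 mm wide. The groove runs 15 mm deep in +x to its back wall and is 112 mm wide in y between cheeks. The tray cannot go in level because of the sill.
- sill (a point): Foot of the front sill's inner face on the apron floor (seat x=-87 mm, z=0), axes as the seat's. The sill is 8 mm thick, towards -x, 18 mm high above the apron floor and 130 mm wide. Between it and the groove's back wall the tray has 4 mm of play.
- feeding_tube: Grey plastic feeding tube, 28 mm thick, 150 mm long, lying near the robot; bystander. Origin under its middle.
- ring_perch: Bamboo ring perch, 90 mm across, 12 mm thick, lying flat; bystander. Origin under its middle.
- seed_jar: Clear jar with a steel cap, 72 mm across, 100 mm high; bystander. Origin under its middle.
- cuttlebone: White rounded mineral disc, 44 mm across, 17 mm high; bystander. Origin under its middle.
- brush: Wooden hand brush, 140 mm long, 34 mm high; bystander. Origin under its middle.
Not all that is in view belongs to the job. Several things have the shape of the tray; the one meant has the colours described above.

How it is judged:
By the outcome, as a careful person would: the job done as asked, in the order asked, and still so for the second after the job is handed in, with the robot touching nothing.
It also fails if it takes over 61 s, if anything falls off the work surface, if the arm or the gripper's body presses on something with over 40 N, if the wrist force passes 120 N, or if a joint passes its speed limit or range.

## Robot

A 6-joint arm with a two-finger parallel gripper is mounted at the origin on the work surface. World frame = base frame: x ahead of the robot, y to its left, z up, the work surface at z = 0. Lengths are in mm, angles in rad, forces in N, time in s.
With the tool pointing down it reaches from about 375 to 975 mm from the base axis. Payload 3.8 kg.
Tool frame: the origin (TCP) lies on the front face of the gripper's body, between the roots of the fingers; the fingertips stand tip_reach ahead of it and the grasp point (between the pads) lies 54 mm ahead of it (tip_reach is the distance from the TCP to the fingertips, in mm); z points along the fingers, y is the line along which they close (so a half turn about z gives the same grasp; the last joint's range is limited). The gripper opens to 85 mm and grips with 20 to 120 N. Pads are 22 mm wide; open, the fingers measure 114 mm over their backs; the gripper's body (76 mm by 85 mm) begins 54 mm behind the grasp point. The pads swing forward as they close: fully open they stand 13 mm farther back than shut.
Start: joints at [-1.285, 0.264, 1.604, -0, 1.274, -0.037], TCP at [214.12, -640.134, 303.88] pointing down, gripper open.
Joint ranges: [-2.63, 2.63], [-0.94, 2.18], [0.31, 2.57], [-1.31, 4.45], [0, 2.66], [-2.55, 2.55]. Speed limits (rad/s): [2.57, 2.57, 3.14, 3.14, 3.14, 3.14].

## Interface

Orientations are given as a rotation vector (axis times angle).
In Python, from cell import state, get_image, sign_off, search_frame, mark_of, tip_reach gives the robot as it stands.
- The arm moves only by the shell command python3 -m creep 'ROWS' [FORCE]. ROWS is a JSON object of lists of equal length, an entry for each row: "fingers": the opening in per cent of the stroke, from 0 (shut) to 100 (fully open); "delta_pos": the shift along the tool's x, y, z scaled (see below), a list of three; "roll": the turn about the tool's z scaled (see below). A call has 1 to 20 rows; each row shifts and turns the commanded pose from where the row before left it, along the tool's axes as they then stand; what a row does not reach is not made up. The controller multiplies each number of a shift by 0.1 m and each number of a turn by pi rad. A row lasts 1/12 s, in which the tool goes at most 41.7 mm and 7.16 degrees, less where a joint would pass 70% of its speed; a pose out of reach is approached as far as the arm can. A call with a number of a shift or a turn outside -1 to 1 is refused whole. A call with a gripper value outside its range is refused whole. The fingers move at their own pace and stop on an object; FORCE is the grip in N (left out, the last holds). Time passes only in rows, so rows that do not move let the fingers close. It gives the time, the measured TCP pose, the force, the opening and the grip force at its end, in the units of the state.
- state(): the state, without advancing time (a new reading comes with each control period).
- get_image(name): name is "scene" or "top"; returns a dict with "image" (384x512x3 uint8, red, green, blue), "fov_y" (degrees; the focal length in pixels is half the picture's height over the tangent of half this angle, whatever the lens; pixels are square), "cx", "cy" (the principal point, pixels), "R" (3x3) and "t" (3): a world point X has camera coordinates R X + t. Camera axes: x right, y down, z forward; pixel columns grow to the right and rows downward; lengths in mm; the calibration is good to about 2 mm. A picture is of the moment at which its call begins. There is no depth.
- sign_off(): hands the job in; it is judged then, once.
Trained networks look in a picture, given as the dict that the camera call returned (one of the last four; its "shot" number tells which), for a name from the list of things; names that differ only in an ending like _2 or _b are one class to them, and where a whole thing is asked for, a point or a joint stands for the part that bears it (a point fixed in the world has none). Each returns a list of dicts, best first, with "conf" (0 to 1); they miss things now and then, are a little off and sometimes report something else, mostly with a low value. They report only what shows in the picture. A call takes as long as a camera call. They do not tell look-alikes from the thing itself.
- search_frame(picture, target): "box" ([left, top, width, height] in pixels, round what is visible of it).
- mark_of(picture, target): "position" ([row, column] in pixels: a listed point, or the origin of a listed thing).
The state is a dict: "t": time; "joint_pos": joint angles; "joint_velocities": joint speeds; "tau": joint torques, N m; "ee_pos": TCP position; "ee_rot": TCP orientation; "wrist_force": force on the tool from outside, world axes, zero at the start; "wrist_torque": the same for the moment, N m; "finger_gap": finger opening in mm; "gripper_force": force on a finger pad.
Only numpy, scipy, OpenCV 4.12 (cv2) and the standard library are available. Lean on these libraries where they do the work, as an engineer would, in place of code of your own. Each camera call takes 0.05 s, during which the arm holds its last target. There are 200 camera calls.

## Working session

There is one attempt and no reset: what is moved stays moved. The work goes in short steps, Python scripts to look and compute and a shell command to move; the robot and the scene stay as the last step left them, time stands still between calls to the robot, and variables do not carry over. Pictures are saved under pics/ and viewed, at most 10 in all, crops included, and the job is handed in when it is done.

```bash
ls; mkdir -p pics; python3 - <<'E'
from cell import *
import cv2
print(tip_reach, state())
for n in("scene","top"):
    p=get_image(n); cv2.imwrite(f"pics/{n}0.png",cv2.cvtColor(p["image"],cv2.COLOR_RGB2BGR))
    print(n,p["fov_y"],p["cx"],p["cy"],p["R"],p["t"],p["shot"])
    for k in "tray tray_fin tray_edge bead_a nest_bowl cage seat groove sill feeding_tube ring_perch seed_jar cuttlebone brush".split():
        print(k,[(round(d["conf"],2),[round(v) for v in d["position"]]) for d in mark_of(p,k)][:4])
E
```

```text
pics
72.6 {'t': 0.0, 'joint_pos': array([-1.28489250e+00,  2.64777162e-01,  1.60541674e+00, -1.67225170e-06,
        1.27373683e+00, -3.69132626e-02]), 'joint_velocities': array([ 0.00097658,  0.00116099,  0.00134553, -0.00075155, -0.00017412,
        0.00110831]), 'tau': array([ 1.59888710e-03, -5.15110946e+01, -3.67316043e+01, -1.07273095e-04,
        1.31310974e-02,  2.74225255e-05]), 'ee_pos': array([ 213.95753954, -639.56393992,  302.52260868]), 'ee_rot': array([-3.09846812e+00, -5.04508910e-01,  4.58200856e-04]), 'wrist_force': array([-0.79312562, -0.51203324,  0.76334922]), 'wrist_torque': array([-0.01365984, -0.00972058,  0.0066256 ]), 'gripper_force': 0.0, 'finger_gap': 85.35809894524927}
scene 51.94712511768674 250.29990734877953 189.18209460746016 [[-0.09647916  0.99533014 -0.00311149]
 [ 0.75356731  0.07100167 -0.65352511]
 [-0.65025232 -0.06539627 -0.75689844]] [ 151.23438442 -323.71539078 1471.47392298] 1
tray [(0.93, [145, 386]), (0.83, [218, 260]), (0.68, [175, 114]), (0.67, [212, 268])]
tray_fin [(0.84, [192, 260]), (0.69, [115, 175]), (0.56, [126, 406])]
tray_edge [
[... 666 characters left out ...]
465.40688559] 2
tray [(0.94, [168, 240]), (0.81, [253, 344]), (0.61, [267, 132])]
tray_fin [(0.8, [283, 121]), (0.73, [185, 241]), (0.66, [271, 339]), (0.48, [112, 240])]
tray_edge [(0.89, [252, 151]), (0.88, [146, 245]), (0.69, [230, 353])]
bead_a [(0.62, [162, 241]), (0.56, [172, 236])]
nest_bowl [(0.82, [172, 302]), (0.17, [178, 150])]
cage [(0.73, [196, 370]), (0.67, [177, 150]), (0.43, [154, 357])]
seat [(0.74, [177, 155])]
groove [(0.65, [163, 141]), (0.63, [218, 277])]
sill [(0.59, [194, 162]), (0.22, [160, 140])]
feeding_tube [(0.8, [217, 280])]
ring_perch [(0.67, [183, 242]), (0.52, [111, 239])]
seed_jar [(0.94, [156, 358])]
cuttlebone [(0.45, [210, 210])]
brush [(0.83, [199, 372])]
```

View pics/scene0.png

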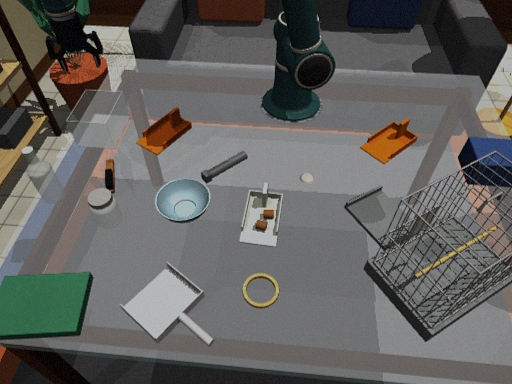

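View pics/top0.png

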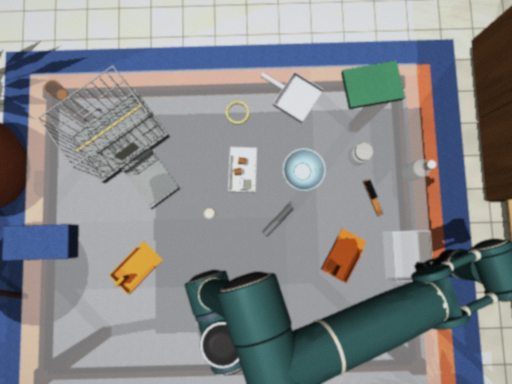

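The white tray is at scene (262,218) / top (243,170), with its open edge away from the robot. The bowl is at scene (183,200) / top (304,169). The cage with its grey apron is at the right of the scene view (375,215) and at upper left in the top view (155,182). The orange trays are decoys. Next I triangulate.

```bash
cat > h.py <<'E'
import numpy as np, cv2
from cell import *
def f(p): return p["image"].shape[0]/2/np.tan(np.radians(p["fov_y"])/2)
def ray(p,rc):
    R=np.array(p["R"]);t=np.array(p["t"]);d=R.T@np.array([(rc[1]-p["cx"])/f(p),(rc[0]-p["cy"])/f(p),1]);return -R.T@t,d/np.linalg.norm(d)
def onz(p,rc,z): o,d=ray(p,rc);return o+d*(z-o[2])/d[2]
def tri(ps,rcs):
    A=0;b=0
    for p,rc in zip(ps,rcs):
        o,d=ray(p,rc);M=np.eye(3)-np.outer(d,d);A=A+M;b=b+M@o
    X=np.linalg.solve(A,b); return X,[round(float(np.linalg.norm((np.eye(3)-np.outer(d,d))@(X-o))),1) for o,d in [ray(p,rc) for p,rc in zip(ps,rcs)]]
def proj(p,X):
    c=np.array(p["R"])@np.array(X,float)+np.array(p["t"]);return f(p)*c[1]/c[2]+p["cy"],f(p)*c[0]/c[2]+p["cx"]
def save(p,n,box=None,s=1):
    im=cv2.cvtColor(p["image"],cv2.COLOR_RGB2BGR)
    if box: r0,r1,c0,c1=box; im=im[r0:r1,c0:c1]
    cv2.imwrite("pics/"+n,cv2.resize(im,None,fx=s,fy=s,interpolation=cv2.INTER_CUBIC))
def pairs(names,gap=12):
    S,T=get_image("scene"),get_image("top")
    for k in names:
        a=mark_of(S,k);b=mark_of(T,k)
        for x in a[:4]:
            for y in b[:4]:
                X,e=tri([S,T],[x["position"],y["position"]])
                if e[0]<gap: print(k,round(x["conf"],2),round(y["conf"],2),np.round(X),e,np.round(x["position"]),np.round(y["position"]))
    return S,T
E
python3 - <<'E'
from h import *
S,T=pairs("tray tray_fin tray_edge bead_a nest_bowl cage seat groove sill cuttlebone feeding_tube".split())
save(S,"s1.png",(165,255,140,300),5)
save(T,"t1.png",(125,225,120,330),3.8)
E
```

```text
tray 0.78 0.87 [550. -62.  13.] [5.4, 5.4] [217. 262.] [169. 239.]
tray 0.6 0.64 [ 221. -428.   -1.] [7.6, 7.6] [135. 162.] [256. 341.]
tray 0.55 0.72 [196. 335. -12.] [1.3, 1.3] [146. 388.] [267. 136.]
tray_fin 0.91 0.68 [ 175. -401.   54.] [0.9, 0.9] [114. 173.] [269. 340.]
tray_fin 0.86 0.65 [483. -62.  47.] [2.8, 2.8] [191. 266.] [185. 242.]
tray_fin 0.59 0.59 [159. 368.  58.] [0.0, 0.0] [124. 402.] [280. 121.]
tray_edge 0.93 0.81 [ 296. -472.   -4.] [5.0, 5.0] [150. 145.] [234. 352.]
tray_edge 0.63 0.66 [631. -70.  -3.] [0.9, 0.9] [244. 258.] [148. 242.]
tray_edge 0.63 0.27 [581. -72. -80.] [2.7, 2.7] [244. 258.] [164. 243.]
bead_a 0.51 0.5 [540. -48.  28.] [0.7, 0.7] [211. 269.] [171. 237.]
bead_a 0.51 0.49 [572. -53.  70.] [6.9, 6.9] [211. 269.] [160. 240.]
bead_a 0.43 0.5 [549. -57. -26.] [9.4, 9.4] [225. 262.] [171. 237.]
bead_a 0.43 0.49 [582. -62.  19.] [2.5, 2.5] [225. 262.] [160. 240.]
bead_a 0.41 0.5 [530. -58.  94.] [7.5, 7.5] [193. 263.] [171. 237.]
bead_a 0.41 0.49 [561. -62. 131.] [1.2, 1.2] [193. 263.] [160. 240.]
nest_bowl 0.73 0.74 [ 531. -290.  -13.] [4.1, 4.1] [211. 184.] [173. 300.]
cage 0.86 0.7 [526. 273.  11.] [6.7, 6.7] [220. 381.] [177. 149.]
seat 0.8 0.68 [518. 269.  15.] [2.3, 2.3] [216. 383.] [179. 153.]
groove 0.65 0.66 [584. 322.   5.] [3.5, 3.5] [239. 405.] [163. 140.]
sill 0.6 0.79 [458. 220.  20.] [3.2, 3.2] [197. 361.] [195. 164.]
cuttlebone 0.45 0.58 [390.  56.  11.] [0.1, 0.1] [178. 306.] [212. 210.]
feeding_tube 0.92 0.83 [ 352. -189.    2.] [0.9, 0.9] [166. 228.] [221. 276.]
```

View pics/t1.png

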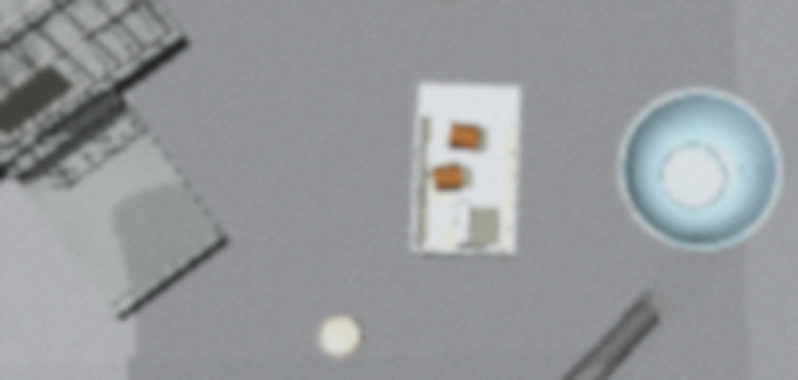

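View pics/s1.png

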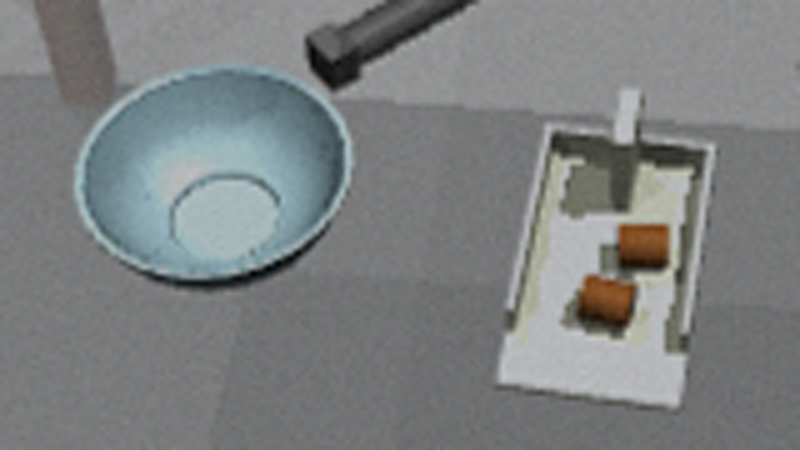

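```bash
cat >> h.py <<'E'
def T0(x,y,yaw,L,z0=0):
    c,s=np.cos(yaw),np.sin(yaw);return [x+c*L[0]-s*L[1],y+s*L[0]+c*L[1],z0+L[2]]
E
python3 - <<'E'
from h import *
from scipy.optimize import least_squares
S,T=get_image("scene"),get_image("top")
t=lambda x,y:(125+y/3.8,120+x/3.8)
s=lambda x,y:(165+y/5,140+x/5)
obs=[(T,t(418,82),(85,50,4)),(T,t(522,86),(85,-50,4)),(T,t(411,251),(-85,50,24)),(T,t(517,255),(-85,-50,24)),
(S,s(498,383),(85,-50,2)),(S,s(680,408),(85,50,2)),(S,s(548,123),(-85,-50,24)),(S,s(716,146),(-85,50,24))]
fun=lambda q:np.concatenate([np.subtract(proj(p,T0(q[0],q[1],q[2],L,q[3])),o) for p,o,L in obs])
r=least_squares(fun,[550,-62,0,0],loss="soft_l1");x,y,a,z=r.x
print("tray",np.round(r.x,3),"res",np.round(fun(r.x),1))
for n,L in(("fin",(-61,0,50)),("fin top",(-61,0,68)),("edge",(85,0,0))): print(n,np.round(T0(x,y,a,L)))
# cage seat from sill/groove marks + apron sill corners
o2=[(T,t(228,240),(-95,-65,30)),(T,t(120,318),(-95,65,30)),(T,t(228,240),(-95,-65,30))]
m=[("seat",(0,0,0)),("groove",(72,0,0)),("sill",(-87,0,0))]
ob=[]
for k,L in m:
    for p in(S,T):
        d=mark_of(p,k)
        if d: ob.append((p,d[0]["position"],(L[0],L[1],12)));print(k,p["shot"],np.round(d[0]["position"],1),round(d[0]["conf"],2))
ob+=o2
g=lambda q:np.concatenate([np.subtract(proj(p,T0(*q,L)),o) for p,o,L in ob])
r=least_squares(g,[520,270,.6],loss="soft_l1");print("cage",np.round(r.x,3),np.round(g(r.x),1))
# bowl rim top view: ellipse centre
c=(698,168.5); print("bowl rim centre",np.round(onz(T,t(*c),55)),"scene",np.round(onz(S,s(214,173),55)))
save(S,"s2.png",(165,285,330,470),5)
print([np.round(onz(T,t(*c),10)) for c in((466,137),(450,178))])
E
```

```text
tray [ 5.47727e+02 -6.65190e+01 -6.40000e-02 -3.52500e+00] res [ 0.3 -0.3  0.2 -1.2 -0.1 -0.6 -0.1 -1.4  0.1 -0.6  0.1 -0.5  0.1 -0.5
 -0.5 -0.4]
fin [487. -63.  50.]
fin top [487. -63.  68.]
edge [633. -72.   0.]
seat 5 [217.8 384.8] 0.82
seat 6 [145.6 244.9] 0.18
groove 5 [236.5 402.5] 0.93
groove 6 [162.7 138. ] 0.87
sill 5 [197.5 365.7] 0.58
sill 6 [196.4 164.1] 0.7
cage [522.262 274.757   0.623] [  0.5  -1.   32.7 -94.3   0.3  -0.2   0.4   1.4   0.1  -2.5   0.4   0.2
  -0.7  -1.1   0.1  -1.4  -0.7  -1.1]
bowl rim centre [ 534. -290.   55.] scene [ 543. -288.   55.]
[array([578., -70.,  10.]), array([538., -53.,  10.])]
```

View pics/s2.png

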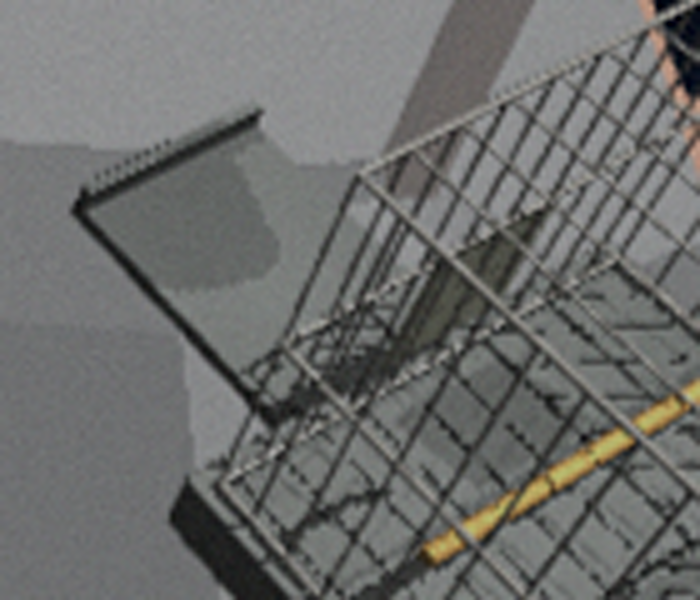

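```bash
cat >> h.py <<'E'
from scipy.spatial.transform import Rotation as Ro
def go(X,yaw=None):
    s=state();M=Ro.from_rotvec(s["ee_rot"]).as_matrix();y0=np.arctan2(M[1,0],M[0,0])
    yaw=y0 if yaw is None else yaw
    d=(y0-yaw);R=np.array([[np.cos(yaw),np.sin(yaw),0],[np.sin(yaw),-np.cos(yaw),0],[0,0,-1]])
    e=np.array(X)-s["ee_pos"]
    print("t",round(s["t"],2),"pos",np.round(s["ee_pos"],1),"yaw",round(y0,3),"F",np.round(s["wrist_force"],1),"gap",round(s["finger_gap"],1),"tilt",round(float(np.arccos(-M[2,2])),3))
    print("roll total (pi units)",round(d/np.pi,4),"then tool shift (0.1m)",np.round(R.T@e/100,3))
E
python3 - <<'E'
from h import *
from scipy.optimize import least_squares
S,T=get_image("scene"),get_image("top")
t=lambda x,y:(125+y/3.8,120+x/3.8)
s=lambda x,y:(165+y/5,330+x/5)
ob=[(T,t(228,240),(-95,-65,30)),(T,t(120,318),(-95,65,30)),(S,s(82,212),(-87,-65,12)),(S,s(262,123),(-87,65,12)),(S,s(265,415),(72,-65,22))]
for k,L in [("groove",(72,0,0)),("sill",(-87,0,0))]:
    for p in(S,T):
        d=mark_of(p,k)
        if d: ob.append((p,d[0]["position"],(L[0],L[1],12)))
g=lambda q:np.concatenate([np.subtract(proj(p,T0(*q,L)),o) for p,o,L in ob])
r=least_squares(g,[520,270,.6],loss="soft_l1");print("cage",np.round(r.x,3),np.round(g(r.x),1))
go([476,-62,304],-0.064)
E
```

```text
cage [526.554 273.635   0.583] [-0.8 -1.2 -1.  -2.3 -0.9 -0.6  0.7 -1.1 -1.8  0.4 -0.2  0.2  0.6  2.7
  1.7 -0.7  0.2 -1.7]
t 3.4 pos [ 214.1 -640.1  303.9] yaw 0.323 F [ 0.1 -0.3 -0.4] gap 85.6 tilt 0.0
roll total (pi units) 0.1231 then tool shift (0.1m) [ 2.244e+00 -5.937e+00 -1.000e-03]
```

```bash
python3 -m creep '{"fingers":[100,100,100,100,100,100,100,100,100,100,100,100,100,100,100,100,100,100,100,100],"delta_pos":[[0,0,0],[0,0,0],[0,0,0],[0,0,0],[0.14,-0.371,0],[0.14,-0.371,0],[0.14,-0.371,0],[0.14,-0.371,0],[0.14,-0.371,0],[0.14,-0.371,0],[0.14,-0.371,0],[0.14,-0.371,0],[0.14,-0.371,0],[0.14,-0.371,0],[0.14,-0.371,0],[0.14,-0.371,0],[0.14,-0.371,0],[0.14,-0.371,0],[0.14,-0.371,0],[0.14,-0.371,0]],"roll":[0.0308,0.0308,0.0308,0.0307,0,0,0,0,0,0,0,0,0,0,0,0,0,0,0,0]}' 60
python3 -c "
from h import *
go([476,-62,104],-0.064)"
```

```text
t: 5.07
ee_pos: [476.0, -60.1, 304.4]
ee_rot: [3.14, -0.1, 0.002]
wrist_force: [0.8, -0.9, 0.1]
finger_gap: 85.2
gripper_force: 0.0
t 5.07 pos [476.  -60.1 304.4] yaw -0.064 F [ 0.8 -0.9  0.1] gap 85.2 tilt 0.001
roll total (pi units) 0.0001 then tool shift (0.1m) [1.000e-03 1.900e-02 2.004e+00]
```

```bash
python3 -m creep '{"fingers":[100,100,100,100,100,100],"delta_pos":[[0,0.015,0.35],[0,0,0.35],[0,0,0.35],[0,0,0.35],[0,0,0],[0,0,0]],"roll":[0,0,0,0,0,0]}'
python3 - <<'E'
from h import *
S,T=get_image("scene"),get_image("top")
save(S,"s3.png",(100,260,190,330),3.7)
go([476,-62,104],-0.064)
for d in mark_of(S,"tray_fin")[:3]: print(d["conf"],d["position"],np.round(onz(S,d["position"],50)))
print(proj(S,(487,-63,68)))
E
```

```text
t: 5.57
ee_pos: [473.8, -63.2, 162.3]
ee_rot: [-3.139, 0.1, 0.008]
wrist_force: [-0.5, -0.1, 0.9]
finger_gap: 85.3
gripper_force: 0.0
t 5.67 pos [477.  -63.9 166. ] yaw -0.064 F [ 0.5 -0.1  0.3] gap 85.4 tilt 0.003
roll total (pi units) -0.0 then tool shift (0.1m) [-0.011 -0.018  0.62 ]
0.91 [114.9, 175.5] [ 173. -392.   50.]
0.91 [123.4, 405.6] [146. 382.  50.]
0.82 [195.3, 263.5] [502. -66.  50.]
(np.float64(187.1746039886844), np.float64(265.0090086615658))
```

View pics/s3.png

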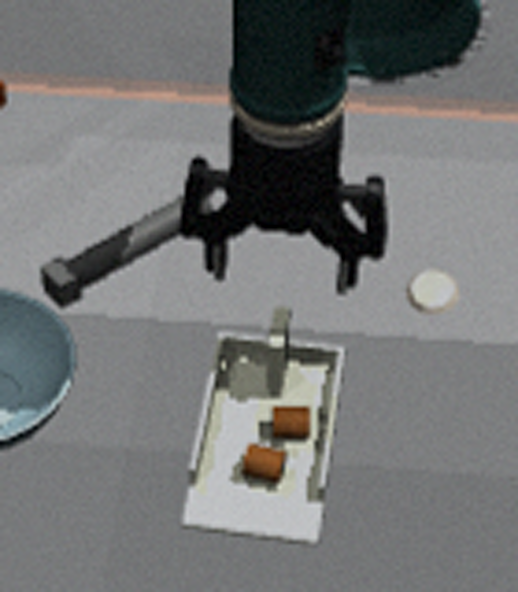

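The open fingers straddle the fin: crop columns 217 and 347, fin at 281. I descend and close.

```bash
python3 -m creep '{"fingers":[100,100,100,100,40,20,0,0,0,0],"delta_pos":[[-0.01,-0.01,0.31],[0,0,0.31],[0,0,0],[0,0,0],[0,0,0],[0,0,0],[0,0,0],[0,0,0],[0,0,0],[0,0,0]],"roll":[0,0,0,0,0,0,0,0,0,0]}' 100
python3 -c "
from h import *
go([476,-62,250],-0.064);print(state()['gripper_force'])"
```

```text
t: 6.55
ee_pos: [474.9, -62.5, 102.5]
ee_rot: [3.14, -0.1, 0.001]
wrist_force: [-0.7, 3.0, -0.0]
finger_gap: 12.1
gripper_force: 0.0
t 6.55 pos [474.9 -62.5 102.5] yaw -0.064 F [-0.7  3.  -0. ] gap 12.1 tilt 0.001
roll total (pi units) 0.0 then tool shift (0.1m) [ 0.011 -0.006 -1.475]
0.0036270682176109403
```

```bash
python3 -m creep '{"fingers":[0,0,0,0,0,0,0,0,0],"delta_pos":[[0,0,0],[0,0,0],[0,0,0],[0,0,-0.05],[0,0,-0.1],[0,0,-0.15],[0,0,-0.15],[0,0,-0.1],[0,0,-0.05]],"roll":[0,0,0,0,0,0,0,0,0]}' 100
python3 - <<'E'
from h import *
S,T=get_image("scene"),get_image("top")
save(S,"s4.png",(100,260,190,330),3.7)
s=state();print(s["ee_pos"],s["gripper_force"],s["finger_gap"],s["wrist_force"],s["wrist_torque"])
E
```

```text
t: 7.3
ee_pos: [475.4, -62.6, 163.7]
ee_rot: [3.14, -0.1, 0.004]
wrist_force: [1.0, 0.1, -2.3]
finger_gap: 10.8
gripper_force: 97.4
[475.23419943 -62.62503659 163.0597345 ] 97.47278094291687 10.718959141843959 [ 0.49416426  0.36165875 -1.35746258] [0.0258906  0.1307176  0.00635312]
```

View pics/s4.png

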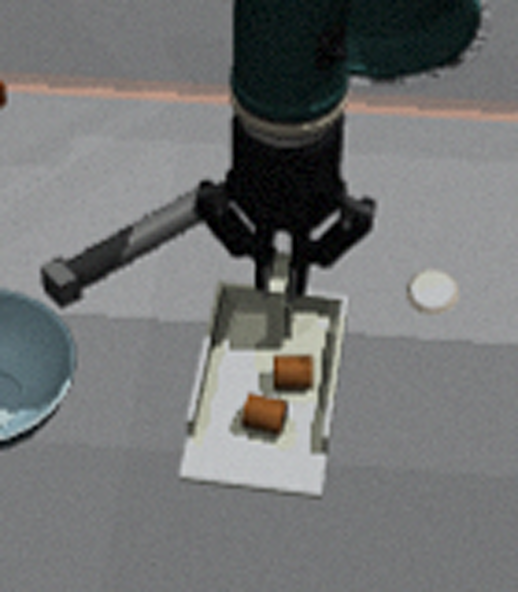

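```bash
python3 -c "
from h import *
go([433.7,-251.3,276],-0.35)"
```

```text
t 7.4 pos [475.2 -62.6 163.1] yaw -0.064 F [ 0.5  0.4 -1.4] gap 10.7 tilt 0.002
roll total (pi units) 0.091 then tool shift (0.1m) [ 0.257  1.915 -1.129]
```

```bash
python3 -m creep '{"fingers":[0,0,0,0,0,0,0,0,0,0,0,0],"delta_pos":[[0,0,-0.05],[0,0,-0.1],[0,0,-0.13],[0,0,-0.13],[0,0,-0.13],[0,0,-0.13],[0,0,-0.13],[0,0,-0.13],[0,0,-0.1],[0,0,-0.07],[0,0,-0.03],[0,0,0]],"roll":[0.004,0.008,0.012,0.012,0.012,0.012,0.012,0.009,0.007,0.003,0,0]}' 100
python3 -m creep '{"fingers":[0,0,0,0,0,0,0,0,0,0,0,0,0,0,0,0,0,0],"delta_pos":[[0.006,0.04,0],[0.012,0.08,0],[0.018,0.13,0],[0.02,0.15,0],[0.02,0.15,0],[0.02,0.15,0],[0.02,0.15,0],[0.02,0.15,0],[0.02,0.15,0],[0.02,0.15,0],[0.02,0.15,0],[0.02,0.15,0],[0.018,0.13,0],[0.015,0.1,0],[0.008,0.06,0],[0.005,0.03,0],[0,0.01,0],[0,0,0]],"roll":[0,0,0,0,0,0,0,0,0,0,0,0,0,0,0,0,0,0]}' 100
python3 - <<'E'
from h import *
go([433.7,-251.3,276],-0.35)
S,T=get_image("scene"),get_image("top")
save(S,"s5.png",(60,260,110,330),3)
for k in("tray_edge","bead_a","nest_bowl"):
  a=mark_of(S,k);b=mark_of(T,k)
  for x in a[:3]:
    for y in b[:3]:
      X,e=tri([S,T],[x["position"],y["position"]])
      if e[0]<10: print(k,np.round(X),e[0])
E
```

```text
t: 8.4
ee_pos: [474.7, -62.5, 275.3]
ee_rot: [-3.094, 0.546, -0.001]
wrist_force: [-0.1, 0.1, -1.5]
finger_gap: 11.0
gripper_force: 97.6
t: 9.9
ee_pos: [432.9, -252.7, 274.7]
ee_rot: [-3.093, 0.547, 0.001]
wrist_force: [-0.5, 0.4, -2.3]
finger_gap: 10.8
gripper_force: 97.5
t 9.9 pos [ 432.9 -252.7  274.7] yaw -0.35 F [-0.5  0.4 -2.3] gap 10.8 tilt 0.001
roll total (pi units) 0.0 then tool shift (0.1m) [ 0.002 -0.016 -0.013]
tray_edge [ 296. -478.   -5.] 0.7
tray_edge [257. 276.   3.] 5.5
tray_edge [ 588. -304.  174.] 2.0
nest_bowl [ 531. -293.  -16.] 1.3
```

View pics/s5.png

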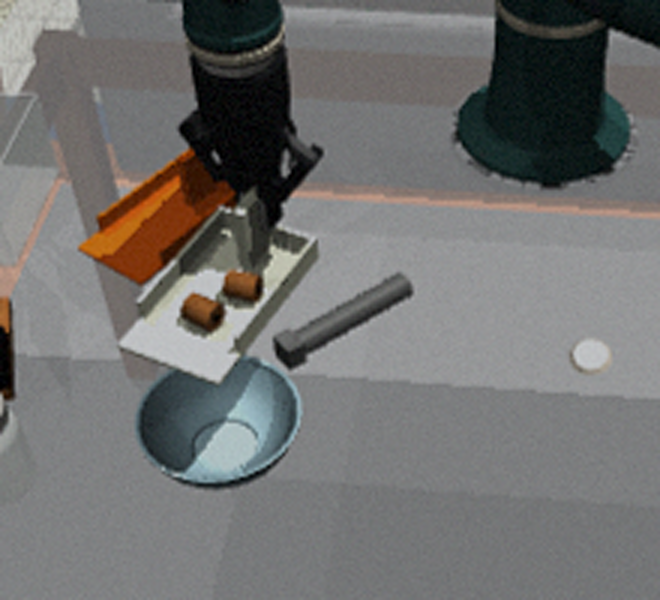

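Tray level with both beads aboard. The open edge is at crop (175,365), above the bowl's centre line. Easing the grip lets the tray droop about the pads.

```bash
cat >> h.py <<'E'
def tilt(yaw,arm=(157,-50)):
    """tray tilt from edge mark triangulated, relative to the grasp point"""
    S,T=get_image("scene"),get_image("top");P=state()["ee_pos"]-[0,0,54]
    for x in mark_of(S,"tray_edge")[:4]:
        for y in mark_of(T,"tray_edge")[:4]:
            X,e=tri([S,T],[x["position"],y["position"]]);r=X-P
            if e[0]<8 and np.linalg.norm(r)<190:
                h=r[0]*np.cos(yaw)+r[1]*np.sin(yaw);print("edge",np.round(X),"tilt",round(np.arctan2(arm[1],arm[0])-np.arctan2(r[2],h),2),"len",round(np.hypot(h,r[2])),"err",e[0])
    for k in("S",S),("T",T): print(k[0],"beads",[(round(d["conf"],2),np.round(d["position"]).tolist()) for d in mark_of(k[1],"bead_a")[:4]])
    return S,T
E
python3 -m creep '{"fingers":[0,0,0],"delta_pos":[[0,0,0],[0,0,0],[0,0,0]],"roll":[0,0,0]}' 40
python3 -c "
from h import *
tilt(-.35)"
python3 -m creep '{"fingers":[0,0,0],"delta_pos":[[0,0,0],[0,0,0],[0,0,0]],"roll":[0,0,0]}' 20
python3 -c "
from h import *
tilt(-.35)"
```

```text
t: 10.55
ee_pos: [433.1, -252.7, 274.9]
ee_rot: [-3.094, 0.546, -0.0]
wrist_force: [0.1, -0.0, -2.1]
finger_gap: 10.8
gripper_force: 97.5
edge [ 586. -307.  176.] tilt -0.04 len 168 err 2.0
S beads [(0.7, [162.0, 176.0]), (0.51, [198.0, 364.0])]
T beads [(0.22, [196.0, 370.0])]
t: 11.25
ee_pos: [433.0, -252.8, 274.9]
ee_rot: [-3.094, 0.547, 0.0]
wrist_force: [0.2, -0.3, -1.8]
finger_gap: 10.5
gripper_force: 97.5
edge [ 583. -314.  166.] tilt 0.02 len 171 err 1.3
S beads [(0.66, [161.0, 180.0]), (0.53, [153.0, 191.0])]
T beads [(0.54, [177.0, 152.0])]
```

```bash
python3 -m creep '{"fingers":[11,11],"delta_pos":[[0,0,0],[0,0,0]],"roll":[0,0]}' 20
python3 -m creep '{"fingers":[12.5,12.5],"delta_pos":[[0,0,0],[0,0,0]],"roll":[0,0]}' 20
python3 -c "
from h import *
tilt(-.35)"
```

```text
t: 11.82
ee_pos: [433.0, -252.8, 274.9]
ee_rot: [3.094, -0.547, 0.0]
wrist_force: [-0.1, -0.2, -1.4]
finger_gap: 10.6
gripper_force: 97.5
t: 11.98
ee_pos: [433.0, -252.8, 274.9]
ee_rot: [-3.094, 0.547, 0.0]
wrist_force: [-0.1, -0.2, -1.1]
finger_gap: 11.2
gripper_force: 79.5
edge [ 584. -310.  174.] tilt -0.03 len 168 err 0.8
S beads [(0.68, [158.0, 177.0]), (0.44, [154.0, 192.0])]
T beads []
```

```bash
python3 -m creep '{"fingers":[13.2,13.2],"delta_pos":[[0,0,0],[0,0,0]],"roll":[0,0]}' 20
python3 -c "
from h import *
tilt(-.35)"
python3 -m creep '{"fingers":[0,0],"delta_pos":[[0,0,0],[0,0,0]],"roll":[0,0]}' 20
python3 -c "
from h import *
tilt(-.35)"
```

```text
t: 12.6
ee_pos: [433.0, -252.8, 274.9]
ee_rot: [-3.094, 0.547, -0.0]
wrist_force: [-0.0, 0.2, -1.6]
finger_gap: 11.3
gripper_force: 43.7
edge [ 586. -307.  173.] tilt -0.02 len 169 err 1.3
S beads [(0.59, [154.0, 193.0]), (0.55, [163.0, 178.0])]
T beads []
t: 13.17
ee_pos: [433.0, -252.8, 274.9]
ee_rot: [-3.094, 0.547, 0.0]
wrist_force: [-0.0, 0.2, -1.3]
finger_gap: 11.6
gripper_force: 43.7
edge [ 591. -300.  188.] tilt -0.11 len 167 err 6.7
S beads [(0.67, [161.0, 178.0]), (0.66, [153.0, 195.0])]
T beads []
```

```bash
python3 -m creep '{"fingers":[13.6,13.6],"delta_pos":[[0,0,0],[0,0,0]],"roll":[0,0]}' 20
python3 -c "
from h import *
tilt(-.35)"
python3 -m creep '{"fingers":[13.8,13.8],"delta_pos":[[0,0,0],[0,0,0]],"roll":[0,0]}' 20
python3 -c "
from h import *
tilt(-.35)"
```

```text
t: 13.73
ee_pos: [433.0, -252.8, 274.9]
ee_rot: [-3.094, 0.547, 0.0]
wrist_force: [-1.0, -0.4, -1.2]
finger_gap: 11.6
gripper_force: 23.1
edge [ 585. -312.  177.] tilt -0.04 len 169 err 2.6
S beads [(0.68, [153.0, 188.0]), (0.67, [162.0, 177.0])]
T beads [(0.33, [161.0, 140.0])]
t: 14.3
ee_pos: [433.0, -252.8, 274.9]
ee_rot: [-3.094, 0.547, -0.0]
wrist_force: [-0.1, -0.0, -2.6]
finger_gap: 11.8
gripper_force: 12.8
edge [ 589. -304.  182.] tilt -0.08 len 168 err 3.4
S beads [(0.48, [150.0, 189.0]), (0.43, [159.0, 176.0])]
T beads [(0.73, [176.0, 152.0])]
```

```bash
python3 -m creep '{"fingers":[13.9,13.9],"delta_pos":[[0,0,0],[0,0,0]],"roll":[0,0]}' 20
python3 -c "
from h import *
tilt(-.35)"
python3 -m creep '{"fingers":[13.95],"delta_pos":[[0,0,0]],"roll":[0]}' 20
python3 -c "
from h import *
tilt(-.35)"
```

```text
t: 14.92
ee_pos: [433.0, -252.8, 274.9]
ee_rot: [3.094, -0.547, 0.0]
wrist_force: [-0.2, 0.2, -1.3]
finger_gap: 11.9
gripper_force: 7.6
S beads [(0.7, [165.0, 180.0]), (0.64, [153.0, 192.0])]
T beads [(0.3, [188.0, 302.0])]
t: 15.4
ee_pos: [433.1, -252.8, 274.9]
ee_rot: [-3.094, 0.547, -0.0]
wrist_force: [0.4, 0.7, -1.0]
finger_gap: 11.6
gripper_force: 4.7
edge [ 556. -296.  116.] tilt 0.37 len 167 err 5.0
S beads [(0.64, [157.0, 195.0]), (0.48, [169.0, 181.0])]
T beads []
```

```bash
python3 -m creep '{"fingers":[13.95,13.95],"delta_pos":[[0,0,0],[0,0,0]],"roll":[0,0]}' 20
python3 - <<'E'
from h import *
S,T=tilt(-.35); save(S,"s6.png",(60,260,110,330),3)
E
```

```text
t: 16.02
ee_pos: [433.1, -252.8, 274.9]
ee_rot: [3.094, -0.547, 0.0]
wrist_force: [0.6, 0.6, -1.4]
finger_gap: 12.1
gripper_force: 4.2
S beads [(0.59, [214.0, 179.0]), (0.58, [206.0, 180.0]), (0.55, [169.0, 229.0])]
T beads []
```

View pics/s6.png

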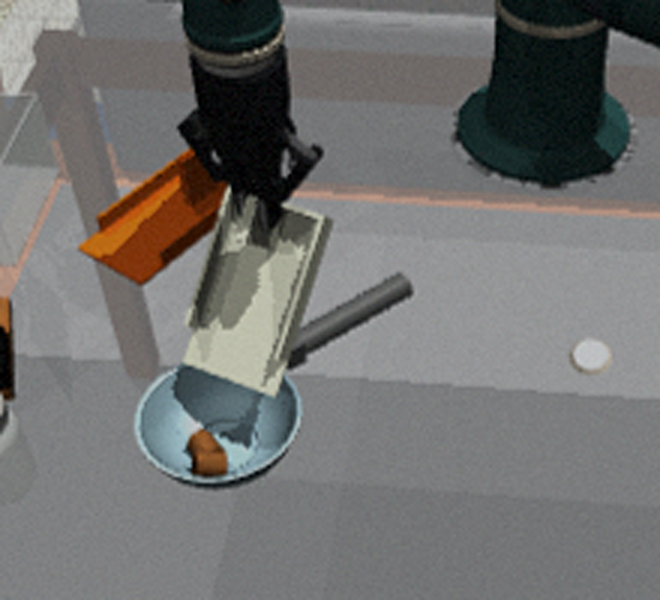

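Both beads lie in the bowl at crop (208,452); the tray hangs tilted and empty. I firm the grip and measure the tilt.

```bash
cat >> h.py <<'E'
def planetilt(S,rc,yaw,arm=(157,-48)):
    P=state()["ee_pos"]-[0,0,54];o,d=ray(S,rc);n=np.array([-np.sin(yaw),np.cos(yaw),0]);X=o+d*(n@(P-o))/(n@d);r=X-P
    h=r[0]*np.cos(yaw)+r[1]*np.sin(yaw);print("edge",np.round(X),"rel",round(h),round(r[2]),"tilt",round(np.arctan2(arm[1],arm[0])-np.arctan2(r[2],h),3),"len",round(np.hypot(h,r[2])))
E
python3 -m creep '{"fingers":[0,0,0,0],"delta_pos":[[0,0,0],[0,0,0],[0,0,0],[0,0,-0.05]],"roll":[0,0,0,0]}' 40
python3 - <<'E'
from h import *
S,T=get_image("scene"),get_image("top")
planetilt(S,(185.8,187.2),-.35)
for n,p in(("S",S),("T",T)):
    for d in mark_of(p,"tray_edge")[:4]: print(n,d["conf"],np.round(d["position"]));planetilt(p,d["position"],-.35)
s=state();print(s["gripper_force"],s["finger_gap"],s["ee_pos"])
E
```

```text
t: 16.8
ee_pos: [432.5, -252.4, 279.0]
ee_rot: [-3.093, 0.547, 0.003]
wrist_force: [-0.7, 0.2, -1.5]
finger_gap: 11.2
gripper_force: 41.7
edge [ 507. -280.   74.] rel 79 -153 tilt 0.798 len 172
S 0.92 [148. 144.]
edge [ 619. -321.  320.] rel 198 93 tilt -0.737 len 219
S 0.87 [182. 184.]
edge [ 516. -283.   98.] rel 88 -128 tilt 0.672 len 156
S 0.75 [154. 370.]
edge [-7992.  2823. -7703.] rel -8969 -7930 tilt 2.121 len 11972
S 0.55 [196. 363.]
edge [-13267.   4748. -15820.] rel -14585 -16046 tilt 2.012 len 21684
T 0.58 [252. 151.]
edge [ 328. -215. 2077.] rel -112 1850 tilt -1.928 len 1854
41.71094477176666 11.707571537567063 [ 433.23046234 -252.9407854   280.33609175]
```

```bash
cat > cagefit.py <<'E'
from h import *
from scipy.optimize import minimize
S,T=get_image("scene"),get_image("top")
G=[]
for p in(S,T):
    g=cv2.GaussianBlur(cv2.cvtColor(p["image"],cv2.COLOR_RGB2GRAY).astype(np.float32),(0,0),1.0)
    G.append((p,cv2.Sobel(g,cv2.CV_32F,1,0),cv2.Sobel(g,cv2.CV_32F,0,1)))
segs={0:[((-87,-65,12),(-87,65,12)),((-87,-65,30),(-87,65,30)),((-95,-65,12),(72,-65,12)),((-95,65,12),(0,65,12)),((87,-150,45),(87,-65,45)),((87,-150,0),(87,-65,0))],
      1:[((-95,-65,30),(-95,65,30)),((-87,-65,30),(-87,65,30)),((-95,-65,12),(80,-65,12)),((-95,65,12),(80,65,12)),((72,-65,34),(72,65,34)),((87,-150,45),(87,150,45))]}
def sc(q,full=False):
    out=[]
    for i,(p,gx,gy) in enumerate(G):
        for a,b in segs[i]:
            n=np.linspace(0.03,.97,60)[:,None];L=np.array(a)*(1-n)+np.array(b)*n
            P=np.array([proj(p,T0(q[0],q[1],q[2],l)) for l in L],np.float32)
            d=P[-1]-P[0];d/=np.linalg.norm(d);m=lambda g:cv2.remap(g,P[:,1:2].copy(),P[:,0:1].copy(),cv2.INTER_LINEAR)[:,0]
            out.append(abs(np.mean(-m(gy)*d[1]+m(gx)*d[0])) if False else abs(np.mean(m(gy)*d[1]-m(gx)*d[0])))
    return np.round(out,1) if full else -float(np.sum(np.sqrt(out)))
best=[]
for q in((525,274,.6),(522,275,.62),(527,273,.58),(528,278,.6),(521,270,.6)):
    r=minimize(sc,q,method="Nelder-Mead",options=dict(initial_simplex=[q,(q[0]+5,q[1],q[2]),(q[0],q[1]+5,q[2]),(q[0],q[1],q[2]+.03)]));best.append((r.fun,*np.round(r.x,3)))
for b in sorted(best): print(b)
print(sc(sorted(best)[0][1:],True))
q=sorted(best)[0][1:]
for p in(S,T):
    im=p["image"].copy()
    for a,b in segs[0 if p is S else 1]:
        A=[int(round(v*16)) for v in proj(p,T0(*q,a))];B=[int(round(v*16)) for v in proj(p,T0(*q,b))]
        cv2.line(im,(A[1],A[0]),(B[1],B[0]),(255,0,0),1,shift=4)
    p["image"]=im
a=cv2.resize(S["image"][165:285,330:470],None,fx=2.8,fy=2.8,interpolation=2);b=cv2.resize(T["image"][110:220,100:220],None,fx=3.05,fy=3.05,interpolation=2)
b=cv2.resize(b,(400,336));cv2.imwrite("pics/cage.png",cv2.cvtColor(np.hstack([a,b]),cv2.COLOR_RGB2BGR))
E
python3 cagefit.py
```

```text
(np.float64(-101.17306518554688), np.float64(523.726), np.float64(277.48), np.float64(0.604))
(np.float64(-101.15037536621094), np.float64(523.625), np.float64(277.573), np.float64(0.604))
(np.float64(-101.14298248291016), np.float64(523.707), np.float64(277.494), np.float64(0.604))
(np.float64(-101.1368179321289), np.float64(523.748), np.float64(277.446), np.float64(0.603))
(np.float64(-97.90765380859375), np.float64(520.617), np.float64(265.45), np.float64(0.605))
[134.  146.9 164.6  39.4   7.2  56.  115.3  66.2  19.1  27.9  62.1 137.7]
```

```bash
python3 -m creep '{"fingers":[0,0,0,0,0,0,0,0,0,0,0,0,0],"delta_pos":[[0,0,-0.1],[0,0,-0.1],[0,0,-0.05],[0,0,0],[0,0,0],[0,0,0],[0,0,0],[0,0,0],[0,0,0],[0,0,0],[0,0,0],[0,0,0],[0,0,0]],"roll":[0,0,-0.01,-0.02,-0.034,-0.034,-0.034,-0.034,-0.034,-0.034,-0.034,-0.026,-0.01]}' 50
python3 -c "
from h import *
go([505.6,265,300],0.604)"
```

```text
t: 18.18
ee_pos: [433.4, -253.0, 306.4]
ee_rot: [2.996, 0.941, 0.002]
wrist_force: [-0.4, -0.0, -1.3]
finger_gap: 11.2
gripper_force: 50.4
t 18.18 pos [ 433.4 -253.   306.4] yaw 0.609 F [-0.4 -0.  -1.3] gap 11.2 tilt 0.002
roll total (pi units) 0.0016 then tool shift (0.1m) [ 3.536 -3.854  0.064]
```

```bash
python3 -m creep '{"fingers":[0,0,0,0,0,0,0,0,0,0,0,0,0,0,0,0,0,0,0,0],"delta_pos":[[0.06,-0.065,0],[0.12,-0.13,0],[0.198,-0.216,0],[0.198,-0.216,0],[0.198,-0.216,0],[0.198,-0.216,0],[0.198,-0.216,0],[0.198,-0.216,0],[0.198,-0.216,0],[0.198,-0.216,0],[0.198,-0.216,0],[0.198,-0.216,0],[0.198,-0.216,0],[0.198,-0.216,0],[0.198,-0.216,0],[0.198,-0.216,0],[0.198,-0.216,0],[0.198,-0.216,0],[0.12,-0.13,0],[0.06,-0.065,0]],"roll":[0.0016,0,0,0,0,0,0,0,0,0,0,0,0,0,0,0,0,0,0,0]}' 50
python3 - <<'E'
from h import *
go([505.6,265,233],0.604)
S,T=tilt(.604)
for n,p in(("S",S),("T",T)):
    for d in mark_of(p,"tray_edge")[:4]: print(n,d["conf"],np.round(d["position"]));planetilt(p,d["position"],.604)
E
```

```text
t: 19.85
ee_pos: [506.8, 266.9, 305.8]
ee_rot: [-3.0, -0.93, -0.002]
wrist_force: [0.5, -0.6, -1.4]
finger_gap: 11.3
gripper_force: 50.4
t 19.85 pos [506.8 266.9 305.8] yaw 0.601 F [ 0.5 -0.6 -1.4] gap 11.3 tilt 0.002
roll total (pi units) -0.0009 then tool shift (0.1m) [-0.02   0.009  0.728]
edge [574. 307. 117.] tilt 0.73 len 156 err 4.0
S beads [(0.58, [210.0, 178.0]), (0.57, [212.0, 180.0])]
T beads [(0.63, [169.0, 306.0]), (0.45, [160.0, 304.0])]
S 0.77 [153. 372.]
edge [434. 213. 176.] rel -88 -75 tilt 2.141 len 116
S 0.74 [211. 408.]
edge [569. 306. 110.] rel 75 -141 tilt 0.783 len 160
S 0.66 [148. 147.]
edge [-2429. -1763. -2651.] rel -3567 -2902 tilt 2.162 len 4598
T 0.97 [232. 355.]
edge [ 310.  127. 2302.] rel -240 2051 tilt -1.984 len 2065
T 0.85 [160. 133.]
edge [573. 308. 127.] rel 80 -124 tilt 0.702 len 147
```

```bash
python3 -m creep '{"fingers":[0,0,0,0,0],"delta_pos":[[-0.02,0.01,0.2],[0,0,0.25],[0,0,0.25],[0,0,0.1],[0,0,0]],"roll":[-0.001,0,0,0,0]}' 50
python3 -m creep '{"fingers":[0,0],"delta_pos":[[0,0,0.07],[0,0,0]],"roll":[0,0]}' 50
python3 -c "
from h import *
go([505.6,265,213],0.604)
S,T=tilt(.604)"
```

```text
t: 20.77
ee_pos: [503.9, 260.5, 221.4]
ee_rot: [2.999, 0.932, -0.011]
wrist_force: [0.0, 0.4, -1.2]
finger_gap: 11.0
gripper_force: 50.4
t: 20.93
ee_pos: [506.2, 262.0, 218.2]
ee_rot: [-3.0, -0.933, -0.001]
wrist_force: [0.1, 0.3, -2.2]
finger_gap: 11.1
gripper_force: 50.4
t 20.93 pos [506.2 262.  218.2] yaw 0.603 F [ 0.1  0.3 -2.2] gap 11.1 tilt 0.001
roll total (pi units) -0.0003 then tool shift (0.1m) [ 0.012 -0.029  0.052]
edge [577. 309.  28.] tilt 0.71 len 161 err 7.7
S beads [(0.57, [215.0, 178.0]), (0.54, [208.0, 174.0])]
T beads [(0.67, [175.0, 139.0]), (0.57, [168.0, 304.0]), (0.45, [162.0, 306.0])]
```

```bash
for i in 1 2; do :; done; python3 -m creep '{"fingers":[0,0,0],"delta_pos":[[0,-0.03,0.06],[0,0,0.03],[0,0,0]],"roll":[0,0,0]}' 50
python3 -m creep '{"fingers":[0,0],"delta_pos":[[0,0,0.04],[0,0,0]],"roll":[0,0]}' 50
python3 -m creep '{"fingers":[0,0],"delta_pos":[[0,0,0.04],[0,0,0]],"roll":[0,0]}' 50
```

```text
t: 21.58
ee_pos: [504.0, 264.6, 210.1]
ee_rot: [-3.0, -0.934, -0.0]
wrist_force: [-4.0, -2.4, 6.7]
finger_gap: 11.0
gripper_force: 51.8
t: 21.75
ee_pos: [503.7, 264.3, 209.5]
ee_rot: [2.999, 0.934, -0.002]
wrist_force: [-12.8, -6.5, 25.8]
finger_gap: 11.2
gripper_force: 55.0
t: 21.92
ee_pos: [503.1, 263.9, 208.1]
ee_rot: [2.999, 0.934, -0.004]
wrist_force: [-20.9, -11.3, 42.4]
finger_gap: 11.0
gripper_force: 58.5
```

```bash
python3 -m creep '{"fingers":[0,0,0,0,0,0],"delta_pos":[[0,0,-0.06],[-0.05,0,0],[-0.07,0,0.045],[-0.07,0,0.045],[-0.065,0,0.05],[-0.065,0,0.05]],"roll":[0,0,0,0,0,0]}' 40
python3 -c "
from h import *
go([505.6,265,213],0.604)
S,T=tilt(.604)"
```

```text
t: 22.42
ee_pos: [478.0, 246.2, 187.9]
ee_rot: [-3.0, -0.933, -0.004]
wrist_force: [2.4, 0.5, 3.8]
finger_gap: 11.2
gripper_force: 55.3
t 22.42 pos [478.  246.2 187.9] yaw 0.603 F [2.4 0.5 3.8] gap 11.2 tilt 0.003
roll total (pi units) -0.0002 then tool shift (0.1m) [ 0.333  0.002 -0.251]
edge [567. 309.  10.] tilt 0.53 len 165 err 4.0
S beads [(0.68, [212.0, 179.0]), (0.63, [178.0, 306.0]), (0.56, [208.0, 177.0])]
T beads [(0.6, [196.0, 370.0]), (0.47, [161.0, 302.0]), (0.45, [168.0, 306.0]), (0.35, [166.0, 139.0])]
```

```bash
python3 -m creep '{"fingers":[0,0,0,0,0,0],"delta_pos":[[-0.055,0,0.055],[-0.055,0,0.06],[-0.055,0,0.06],[-0.055,0,0.06],[0,0,0],[0,0,0]],"roll":[0,0,0,0,0,0]}' 40
python3 -c "
from h import *
go([505.6,265,213],0.604)
S,T=tilt(.604)"
```

```text
t: 23.32
ee_pos: [458.7, 233.3, 163.5]
ee_rot: [2.999, 0.933, -0.003]
wrist_force: [-0.3, 0.3, -0.6]
finger_gap: 11.6
gripper_force: 57.1
t 23.32 pos [458.7 233.3 163.5] yaw 0.603 F [-0.3  0.3 -0.6] gap 11.6 tilt 0.002
roll total (pi units) -0.0002 then tool shift (0.1m) [ 0.566  0.005 -0.495]
edge [564. 308.   3.] tilt 0.38 len 168 err 2.0
edge [447. 203. 176.] tilt -2.27 len 72 err 7.5
S beads [(0.68, [211.0, 178.0]), (0.37, [208.0, 178.0])]
T beads [(0.47, [167.0, 306.0]), (0.44, [158.0, 304.0])]
```

```bash
python3 -m creep '{"fingers":[0,0,0,0,0],"delta_pos":[[0.05,0,-0.01],[0.06,0,0],[0.06,0,0],[0.04,0,0],[0,0,0]],"roll":[0,0,0,0,0]}' 40
python3 -m creep '{"fingers":[0,0,0,0],"delta_pos":[[0.04,0,0],[0.04,0,0],[0,0,0],[0,0,0]],"roll":[0,0,0,0]}' 40
python3 -c "
from h import *
go([505.6,265,213],0.604)
S,T=tilt(.604)"
```

```text
t: 24.13
ee_pos: [478.2, 246.4, 165.7]
ee_rot: [-2.999, -0.934, -0.002]
wrist_force: [0.1, -0.8, -1.8]
finger_gap: 11.2
gripper_force: 56.9
t: 24.47
ee_pos: [483.6, 250.3, 165.3]
ee_rot: [3.0, 0.934, -0.0]
wrist_force: [-0.6, -0.5, -1.3]
finger_gap: 11.3
gripper_force: 56.9
t 24.47 pos [483.6 250.3 165.3] yaw 0.603 F [-0.6 -0.5 -1.3] gap 11.3 tilt 0.0
roll total (pi units) -0.0002 then tool shift (0.1m) [ 0.265  0.004 -0.477]
edge [593. 323.  24.] tilt 0.28 len 158 err 4.4
S beads [(0.56, [208.0, 179.0]), (0.55, [214.0, 180.0])]
T beads [(0.54, [161.0, 302.0]), (0.4, [166.0, 307.0])]
```

```bash
python3 -m creep '{"fingers":[0,0,0],"delta_pos":[[0.03,0,0.01],[0,0,0],[0,0,0]],"roll":[0,0,0]}' 40
python3 -m creep '{"fingers":[0,0,0],"delta_pos":[[0.03,0,0],[0,0,0],[0,0,0]],"roll":[0,0,0]}' 40
python3 -m creep '{"fingers":[0,0,0],"delta_pos":[[0.03,0,0],[0,0,0],[0,0,0]],"roll":[0,0,0]}' 40
```

```text
t: 25.17
ee_pos: [484.9, 251.1, 164.0]
ee_rot: [2.998, 0.934, -0.006]
wrist_force: [-3.8, -3.3, 1.0]
finger_gap: 11.2
gripper_force: 57.5
t: 25.42
ee_pos: [485.6, 251.5, 164.3]
ee_rot: [2.996, 0.934, -0.015]
wrist_force: [-11.1, -9.2, 11.1]
finger_gap: 11.0
gripper_force: 59.0
t: 25.67
ee_pos: [486.1, 251.7, 164.4]
ee_rot: [2.994, 0.934, -0.024]
wrist_force: [-19.3, -15.7, 19.8]
finger_gap: 11.0
gripper_force: 60.2
```

```bash
python3 -m creep '{"fingers":[0,0,0,0,0,0,0],"delta_pos":[[-0.06,0,-0.01],[-0.04,0,0.06],[-0.04,0,0.06],[-0.034,0,0.061],[-0.034,0,0.061],[0,0,0],[0,0,0]],"roll":[0,0,0,0,0,0,0]}' 40
python3 -c "
from h import *
go([505.6,265,213],0.604)
p=state()['ee_pos'];print((p[0]-523.7)*.823+(p[1]-277.5)*.568)
S,T=tilt(.604)"
```

```text
t: 26.25
ee_pos: [473.7, 243.3, 141.1]
ee_rot: [2.999, 0.933, -0.001]
wrist_force: [-2.9, -3.0, 2.9]
finger_gap: 11.0
gripper_force: 60.6
t 26.25 pos [473.7 243.3 141.1] yaw 0.603 F [-2.9 -3.   2.9] gap 11.0 tilt 0.001
roll total (pi units) -0.0002 then tool shift (0.1m) [ 0.386  0.002 -0.719]
-60.57015093144793
S beads [(0.6, [207.0, 177.0]), (0.54, [216.0, 180.0]), (0.21, [168.0, 229.0])]
T beads [(0.55, [167.0, 307.0]), (0.39, [161.0, 301.0])]
```

```bash
python3 -m creep '{"fingers":[0,0,0,0,0],"delta_pos":[[-0.029,0,0.063],[-0.029,0,0.063],[-0.022,0,0.064],[0,0,0],[0,0,0]],"roll":[0,0,0,0,0]}' 40
python3 -m creep '{"fingers":[0,0,0,0],"delta_pos":[[-0.022,0,0.055],[0,0,0.02],[0,0,0],[0,0,0]],"roll":[0,0,0,0]}' 40
python3 - <<'E'
from h import *
go([505.6,265,213],0.604)
p=state()['ee_pos'];print((p[0]-523.7)*.823+(p[1]-277.5)*.568)
S,T=tilt(.604)
E
```

```text
t: 27.07
ee_pos: [467.5, 239.2, 122.4]
ee_rot: [-3.0, -0.933, -0.001]
wrist_force: [-3.1, -3.6, 1.0]
finger_gap: 11.2
gripper_force: 63.2
t: 27.4
ee_pos: [465.7, 237.8, 115.2]
ee_rot: [3.0, 0.934, 0.001]
wrist_force: [-3.7, -4.2, 4.6]
finger_gap: 11.3
gripper_force: 64.2
t 27.4 pos [465.7 237.8 115.2] yaw 0.603 F [-3.7 -4.2  4.6] gap 11.3 tilt 0.0
roll total (pi units) -0.0002 then tool shift (0.1m) [ 0.483  0.002 -0.978]
-70.30009239775839
edge [596. 324.  11.] tilt 0.0 len 164 err 3.2
S beads [(0.56, [214.0, 181.0]), (0.49, [208.0, 178.0])]
T beads [(0.59, [167.0, 306.0]), (0.5, [162.0, 302.0])]
```

```bash
python3 -m creep '{"fingers":[0,0,0],"delta_pos":[[0,0,0.025],[0,0,0],[0,0,0]],"roll":[0,0,0]}' 40
python3 - <<'E'
from h import *
go([505.6,265,213],0.604)
S,T=get_image("scene"),get_image("top")
a=cv2.resize(S["image"][150:270,325:465],None,fx=2.85,fy=2.85,interpolation=2);b=cv2.resize(T["image"][130:230,100:220],(400,342),interpolation=2)
cv2.imwrite("pics/fin.png",cv2.cvtColor(np.hstack([a,b]),cv2.COLOR_RGB2BGR))
E
```

```text
t: 28.05
ee_pos: [465.7, 237.8, 115.1]
ee_rot: [2.999, 0.934, -0.001]
wrist_force: [-10.9, -8.1, 22.7]
finger_gap: 11.0
gripper_force: 66.7
t 28.05 pos [465.7 237.8 115.1] yaw 0.604 F [-10.9  -8.1  22.7] gap 11.0 tilt 0.0
roll total (pi units) -0.0001 then tool shift (0.1m) [ 0.483  0.002 -0.979]
```

```bash
python3 -m creep '{"fingers":[0,20,30,50,60,60,60,60],"delta_pos":[[-0.01,0,-0.03],[0,0,0],[0,0,0],[0,0,0],[0,0,0],[0,0,0],[0,0,-0.1],[0,0,-0.2]],"roll":[0,0,0,0,0,0,0,0]}' 40
python3 -m creep '{"fingers":[60,60,60,60,60],"delta_pos":[[0,0,-0.35],[0,0,-0.35],[0,0,-0.35],[-0.3,0,0],[-0.3,0,0]],"roll":[0,0,0,0,0]}' 40
python3 - <<'E'
from h import *
go([505.6,265,213],0.604)
S,T=get_image("scene"),get_image("top")
for k in("tray_fin","tray_edge","tray"):
  for x in mark_of(S,k)[:4]:
    for y in mark_of(T,k)[:4]:
      X,e=tri([S,T],[x["position"],y["position"]])
      d=X-[523.7,277.5,12]
      if e[0]<8 and np.hypot(*d[:2])<120: print(k,np.round(X),"seat",np.round([d[0]*.823+d[1]*.568,-d[0]*.568+d[1]*.823,d[2]]),e[0])
a=cv2.resize(S["image"][150:270,325:465],None,fx=2.85,fy=2.85,interpolation=2);b=cv2.resize(T["image"][130:230,100:220],(400,342),interpolation=2)
cv2.imwrite("pics/fin.png",cv2.cvtColor(np.hstack([a,b]),cv2.COLOR_RGB2BGR))
E
```

```text
t: 28.82
ee_pos: [462.6, 236.3, 143.1]
ee_rot: [2.999, 0.933, -0.01]
wrist_force: [-0.2, 0.1, 0.4]
finger_gap: 51.5
gripper_force: 0.0
t: 29.23
ee_pos: [417.5, 204.1, 254.7]
ee_rot: [-2.999, -0.934, -0.013]
wrist_force: [-0.5, -0.2, 0.3]
finger_gap: 50.9
gripper_force: 0.0
t 29.23 pos [417.5 204.1 254.7] yaw 0.604 F [-0.5 -0.2  0.3] gap 50.9 tilt 0.008
roll total (pi units) -0.0 then tool shift (0.1m) [ 1.071e+00 -1.000e-03  4.170e-01]
tray_fin [477. 242.  57.] seat [-59.  -2.  45.] 3.4
tray_edge [595. 322.  15.] seat [84. -4.  3.] 4.3
tray [488. 228. 257.] seat [-57. -20. 245.] 1.9
```

View pics/fin.png

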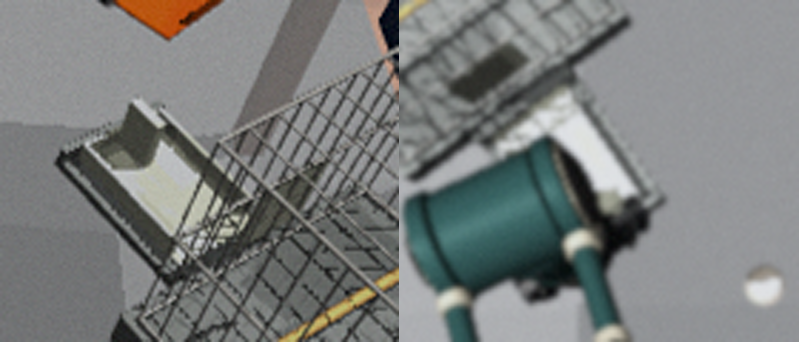

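The tray lies flat behind the sill: in the left half, its fin end sits inside the dark sill line at (60,160). Fin and edge marks fit the seat at x = -59 and +84. Both beads are still detected in the bowl, and the gripper is clear, so I hand in.

```bash
python3 -c "
from cell import *
print(sign_off())"
```

```text
the job is handed in; nothing more can be done
None
```

Both beads are in the nest bowl, the tray is flat in the cage groove behind the sill, nothing else was touched, and the job was handed in at about 30 s of the 61 s allowed.

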